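# Put the washed skewers and tumblers up to dry

### The arm

A 7-joint arm with a two-finger parallel gripper is mounted at the origin on the work surface. World frame = base frame: x ahead of the robot, y to its left, z up, the work surface at z = 0. Lengths are in m, angles in rad, forces in N, time in s.
With the tool pointing down it reaches from about 0.375 to 0.925 m from the base axis. Payload 3.1 kg.
Tool frame: the origin (TCP) lies between the finger pads; the fingertips stand 19 mm ahead of it and the grasp point (between the pads) is the TCP; z points along the fingers, y is the line along which they close (so a half turn about z gives the same grasp; the last joint's range is limited). The gripper opens to 85 mm and grips with 20 to 120 N. Pads are 22 mm wide; open, the fingers measure 114 mm over their backs; the gripper's body (76 mm by 85 mm) begins 54 mm behind the grasp point. The pads swing forward as they close: fully open they stand 13 mm farther back than shut.
Start: joints at [1.097, 0.383, 0.044, 1.598, -0.018, 1.161, -0.05], TCP at [0.239, -0.605, 0.25] pointing down, gripper open.
Joint ranges: [-2.61, 2.61], [-0.41, 2.15], [-1.48, 1.57], [0, 2.5], [-1.57, 4.71], [0.05, 1.97], [-2.85, 2.85]. Speed limits (rad/s): [2.79, 2.79, 3.14, 3.14, 3.14, 3.14, 3.14].

### API

Orientations are given as a unit quaternion [x, y, z, w].
In Python, from bench import move_ptp, movel, move_j, move_gripper, pause, inverse_kinematics, read_camera, camera_params, MotionError, sign_off, look_for, tip_of, read_time_s, read_qpos, read_joint_vel, read_effort, read_eef_pos, read_tcp_rot, read_ft_force, read_ft_torque, read_finger_gap, read_grasp_force gives the robot as it stands. Calls block until the motion is done:
- move_ptp(position, orientation): joint-space move of the TCP to a pose.
- movel(position, orientation=None, speed=0.15): straight line of the TCP; orientation=None keeps the orientation; speed is the mean speed in m/s.
- move_j(angles): joint-space move.
- move_gripper(opening, effort=None): finger opening in m; effort is the grip in N (None keeps the last); returns when the fingers have stopped.
- pause(seconds).
- inverse_kinematics(position, orientation): joint angles nearest the present ones, or None.
- read_camera(name): name is "side" or "top" or "wrist"; returns the picture (420x560x3 uint8, red, green, blue); there is no depth.
- camera_params(name): a dict with "K" (3x3 intrinsics, pixels), "camera_from_world" (4x4, takes a point from world to camera coordinates). Camera axes: x right, y down, z forward; pixel columns grow to the right and rows downward; lengths in m; the calibration is good to about 2 mm. A picture is of the moment at which its call begins: read the wrist's pose just before it. camera_params takes no time and is no camera call; for the wrist camera it gives the pose at the moment of the call.
A pose or a line that the arm cannot do raises MotionError and nothing moves.
- sign_off(): hands the job in; it is judged then, once.
Trained networks look in the newest picture that a camera, given by its name, has taken for a name from the list of things; names that differ only in an ending like _2 or _b are one class to them, and where a whole thing is asked for, a point or a joint stands for the part that bears it (a point fixed in the world has none). Each returns a list of dicts, best first, with "confidence" (0 to 1); they miss things now and then, are a little off and sometimes report something else, mostly with a low value. They report only what shows in the picture. A call takes as long as a camera call.
- look_for(camera, name): "at" ([column, row] in pixels, amid what is visible of it).
- tip_of(camera, name): "at" ([column, row] in pixels: a listed point, or the origin of a listed thing).
Readings, each from a call of its own:
- read_time_s(): time.
- read_qpos(): joint angles.
- read_joint_vel(): joint speeds.
- read_effort(): joint torques, N m.
- read_eef_pos(): TCP position.
- read_tcp_rot(): TCP orientation.
- read_ft_force(): force on the tool from outside, world axes, zero at the start.
- read_ft_torque(): the same for the moment, N m.
- read_finger_gap(): finger opening in m.
- read_grasp_force(): force on a finger pad.
Only numpy, scipy, OpenCV 4.12 (cv2) and the standard library are available. Lean on these libraries where they do the work, as an engineer would, in place of code of your own. Each camera call takes 0.05 s, during which the arm holds its last target. There are 200 camera calls.

### The job

The washing-up on the rooftop bench is done. Put every skewer back in the steel rack, each in a slot of its own: point through the hole in the far plate, rod down in the notch in front of that hole, pushed in until the wooden handle comes up to the near plate. Turn both steel tumblers over and leave them standing mouth-down on the rubber drying mat; do not disturb the spice tin, ladle and plate.

Things in the scene. Friction and masses are not known exactly. Their poses are not given: they have to be found in the camera images.
- rack: Skewer rack, fixed: 3 mm sheet steel bent to a U, 131 mm long (x), 190 mm wide (y). Origin: centre of its underside on the bench, z up. Near plate at x = -64 mm, 61 mm high, with 4 open notches; far plate at x = +64 mm, 64 mm high, with a hole behind each notch. A skewer lies along x: point to +x through the hole, handle outside the near plate.
- board: Light wooden cutting board, fixed, 310 x 250 x 18 mm (x, y, z); origin at the centre of its underside, top at z = 18 mm. The washed skewers lie on it side by side, about 55 mm apart.
- mat: Dark ribbed rubber drying mat, fixed flat on the bench, 150 x 270 mm (x, y), 5 mm thick, no rim; origin at the centre of its underside, z up.
- hole0 (a point): Centre of hole 0 (round, 12 mm) in the rack's far plate: x = 64, y = -67.5, z = 45 mm in the rack's frame.
- notch0 (a point): Middle of the floor of notch 0 in the near plate, before hole 0: x = -64, y = -67.5, z = 39 mm in the rack's frame. The notch is 12 mm wide up to z = 51 mm, then 20 mm wide up to the open top at 61 mm.
- hole1 (a point): Centre of hole 1 (round, 12 mm) in the rack's far plate: x = 64, y = -22.5, z = 45 mm in the rack's frame.
- notch1 (a point): Middle of the floor of notch 1 in the near plate, before hole 1: x = -64, y = -22.5, z = 39 mm in the rack's frame. The notch is 12 mm wide up to z = 51 mm, then 20 mm wide up to the open top at 61 mm.
- hole2 (a point): Centre of hole 2 (round, 12 mm) in the rack's far plate: x = 64, y = 22.5, z = 45 mm in the rack's frame.
- notch2 (a point): Middle of the floor of notch 2 in the near plate, before hole 2: x = -64, y = 22.5, z = 39 mm in the rack's frame. The notch is 12 mm wide up to z = 51 mm, then 20 mm wide up to the open top at 61 mm.
- hole3 (a point): Centre of hole 3 (round, 12 mm) in the rack's far plate: x = 64, y = 67.5, z = 45 mm in the rack's frame.
- notch3 (a point): Middle of the floor of notch 3 in the near plate, before hole 3: x = -64, y = 67.5, z = 39 mm in the rack's frame. The notch is 12 mm wide up to z = 51 mm, then 20 mm wide up to the open top at 61 mm.
- skewer0: Steel skewer with a wooden handle, about 90 g; may be absent. Origin on the rod's axis at the handle's front end (shoulder). +x runs along the round 7 mm rod to the point at x = 165 mm (last 18 mm tapered). The flat-sided dark handle runs back to x = -95 mm, 14 mm wide (y), 16 mm tall (z). Centre of mass near x = -9 mm.
- tip0 (a point): The point of skewer0, 165 mm from its shoulder.
- skewer1: Steel skewer with a wooden handle, about 90 g; may be absent. Origin on the rod's axis at the handle's front end (shoulder). +x runs along the round 7 mm rod to the point at x = 165 mm (last 18 mm tapered). The flat-sided dark handle runs back to x = -95 mm, 14 mm wide (y), 16 mm tall (z). Centre of mass near x = -9 mm.
- tip1 (a point): The point of skewer1, 165 mm from its shoulder.
- skewer2: Steel skewer with a wooden handle, about 90 g; may be absent. Origin on the rod's axis at the handle's front end (shoulder). +x runs along the round 7 mm rod to the point at x = 165 mm (last 18 mm tapered). The flat-sided dark handle runs back to x = -95 mm, 14 mm wide (y), 16 mm tall (z). Centre of mass near x = -9 mm.
- tip2 (a point): The point of skewer2, 165 mm from its shoulder.
- skewer3: Steel skewer with a wooden handle, about 90 g; may be absent. Origin on the rod's axis at the handle's front end (shoulder). +x runs along the round 7 mm rod to the point at x = 165 mm (last 18 mm tapered). The flat-sided dark handle runs back to x = -95 mm, 14 mm wide (y), 16 mm tall (z). Centre of mass near x = -9 mm.
- tip3 (a point): The point of skewer3, 165 mm from its shoulder.
- tumbler0: A steel tumbler, 80 mm tall, outside radius 31 mm at the bottom and 32 mm at the rim, wall 2.5 mm, about 120 g. Origin at the centre of its underside; +z runs to the mouth. Its side is faintly faceted (ten flats), so it lies still when laid gently on its side.
- tumbler1: A steel tumbler, 80 mm tall, outside radius 31 mm at the bottom and 32 mm at the rim, wall 2.5 mm, about 120 g. Origin at the centre of its underside; +z runs to the mouth. Its side is faintly faceted (ten flats), so it lies still when laid gently on its side.
- tin: Closed steel spice tin, 76 mm wide, 74 mm tall, to the right of the work; leave it alone. Origin at the centre of its underside.
- ladle: Aluminium ladle lying to the right of the work; leave it alone. Origin under the middle of its 84 mm bowl; the handle runs 270 mm along its -x.
- plate: Melamine plate, 170 mm wide, to the left of the work; leave it alone. Origin at the centre of its underside.

How it is judged:
At the end, for the whole second after the job is handed in: Any order, any slots, all at rest: every skewer's point is at least 20 mm beyond the far plate through a hole (handle within 14 mm of the near plate), in line within 0.1 rad and down in its notch; every tumbler stands flat mouth-down (within 5 degrees) on the mat (x of each of tip0, tip1, tip2, tip3 in the frame of rack above 0.0855 m and z of tip0 in the frame of rack between 0.03 and 0.056 m and y of tip0 in the frame of rack between -0.085 and 0.085 m and angle between the x axis of each of skewer0, skewer1, skewer2, skewer3 and the x axis of rack, either way round below 0.1 rad and z of each of skewer0, skewer1, skewer2, skewer3 in the frame of rack below 0.052 m and linear speed of each of skewer0, skewer1, skewer2, skewer3, tumbler0, tumbler1 below 0.02 m/s and z of tip1 in the frame of rack between 0.03 and 0.056 m and y of tip1 in the frame of rack between -0.085 and 0.085 m and z of tip2 in the frame of rack between 0.03 and 0.056 m and y of tip2 in the frame of rack between -0.085 and 0.085 m and z of tip3 in the frame of rack between 0.03 and 0.056 m and y of tip3 in the frame of rack between -0.085 and 0.085 m and angle between each of tumbler0, tumbler1's own z axis and vertical above 3.05 rad and x of tumbler0 in the frame of mat between -0.065 and 0.065 m and y of tumbler0 in the frame of mat between -0.125 and 0.125 m and z of tumbler0 in the frame of mat between 0.079 and 0.089 m and x of tumbler1 in the frame of mat between -0.065 and 0.065 m and y of tumbler1 in the frame of mat between -0.125 and 0.125 m and z of tumbler1 in the frame of mat between 0.079 and 0.089 m); the robot touches nothing.
It fails at once if the tin is pushed more than 30 mm (distance of tin from where it was at the start of the episode above 0.03 m).
It fails at once if the ladle is pushed more than 30 mm (distance of ladle from where it was at the start of the episode above 0.03 m).
It fails at once if the plate is pushed more than 30 mm (distance of plate from where it was at the start of the episode above 0.03 m).
Of skewer0, skewer1, skewer2, skewer3 only 2 to 4 are there at a start; the rules pass over those that are not, and their reading is None.
At some moment in a run one of tumbler0, tumbler1 may be knocked a few centimetres aside while the robot is not near it.
Once in a run the grip may slacken for a moment while it holds something.
It also fails if it takes over 210 s, if anything falls off the work surface, if the arm or the gripper's body presses on something with over 40 N, if the wrist force passes 120 N, or if a joint passes its speed limit or range.

## Working session

There is one attempt and no reset: what is moved stays moved. The work goes in short steps, each a Python script; the robot and the scene stay as the last script left them, time stands still between calls to the robot, and variables do not carry over. Pictures are saved under pics/ and viewed, at most 19 in all, crops included, and the job is handed in when it is done.

```bash
ls; mkdir -p pics; python3 - <<'E'
from bench import *
import cv2
for c in ["top","side"]:
    im=read_camera(c); cv2.imwrite(f"pics/{c}0.png",im[:,:,::-1])
    p=camera_params(c); print(c,p["K"],p["camera_from_world"])
    for n in ["rack","board","mat","hole0","hole3","notch0","notch3","skewer0","tip0","tumbler0","tin","ladle","plate"]:
        f=look_for if n in("tumbler0","skewer0") else tip_of
        print(n,[(d["at"],round(d["confidence"],2)) for d in f(c,n)][:5])
print(read_time_s(),read_tcp_rot(),read_eef_pos(),read_finger_gap())
E
```

```text
pics
top [[464.86337274   0.         280.11837399]
 [  0.         464.86337274 206.95382474]
 [  0.           0.           1.        ]] [[ 0.03191154 -0.99948399  0.00366156 -0.03235037]
 [-0.97784926 -0.03197858 -0.2068531   0.57948407]
 [ 0.20686345  0.00302055 -0.97836516  1.30535682]
 [ 0.          0.          0.          1.        ]]
rack [([363.5, 217.2], 0.64)]
board [([175.2, 211.5], 0.63), ([194.6, 227.1], 0.23)]
mat [([267.3, 233.7], 0.86)]
hole0 [([360.3, 192.6], 0.92), ([343.7, 192.6], 0.77), ([393.8, 195.5], 0.74)]
hole3 [([360.3, 192.6], 0.92), ([343.7, 192.6], 0.77), ([393.8, 195.5], 0.74)]
notch0 [([344.0, 237.3], 0.81), ([375.9, 237.2], 0.7), ([358.4, 234.4], 0.63), ([385.4, 233.9], 0.6)]
notch3 [([344.0, 237.3], 0.81), ([375.9, 237.2], 0.7), ([358.4, 234.4], 0.63), ([385.4, 233.9], 0.6)]
skewer0 [([193.2, 233.9], 0.84), ([144.4, 214.5], 0.83), ([241.6, 181.9], 0.62), ([160.6, 214.5], 0.53)]
tip0 [([210.2, 173.0], 0.73), ([157.2, 160.7], 0.72), ([171.3, 161.3], 0.56)]
tumbler0 [([243.8, 181.0], 0.74), ([301.2, 191.5], 0.61)]
tin [([443.6, 207.7], 0.97)]
ladle [([463.
[... 717 characters left out ...]
, 187.0], 0.82), ([322.2, 191.3], 0.77), ([338.4, 174.4], 0.75), ([335.9, 181.3], 0.65), ([317.7, 188.5], 0.17)]
notch3 [([328.8, 187.0], 0.82), ([322.2, 191.3], 0.77), ([338.4, 174.4], 0.75), ([335.9, 181.3], 0.65), ([317.7, 188.5], 0.17)]
skewer0 [([234.3, 286.7], 0.74), ([218.9, 300.1], 0.72), ([259.2, 265.0], 0.61), ([315.6, 180.3], 0.38)]
tip0 [([197.4, 255.4], 0.59), ([225.7, 240.9], 0.57), ([185.0, 266.7], 0.56)]
tumbler0 [([249.1, 220.7], 0.84), ([281.5, 198.8], 0.75)]
tin [([341.5, 163.7], 0.57)]
ladle [([375.9, 164.2], 0.61)]
plate [([222.3, 358.4], 0.75)]
1.4 [ 9.82388268e-01  1.86850983e-01  2.29313407e-05 -1.57890402e-05] [ 0.23861883 -0.60461635  0.25025324] 0.08532254762959854
```

```bash
python3 - <<'E'
import cv2
t=cv2.imread("pics/top0.png")[130:330,100:500]; cv2.imwrite("pics/top0c.png",cv2.resize(t,(800,400),interpolation=cv2.INTER_CUBIC))
t=cv2.imread("pics/side0.png")[120:380,150:450]; cv2.imwrite("pics/side0c.png",cv2.resize(t,(690,598),interpolation=cv2.INTER_CUBIC))
E
```

```text
(no output)
```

View pics/top0c.png

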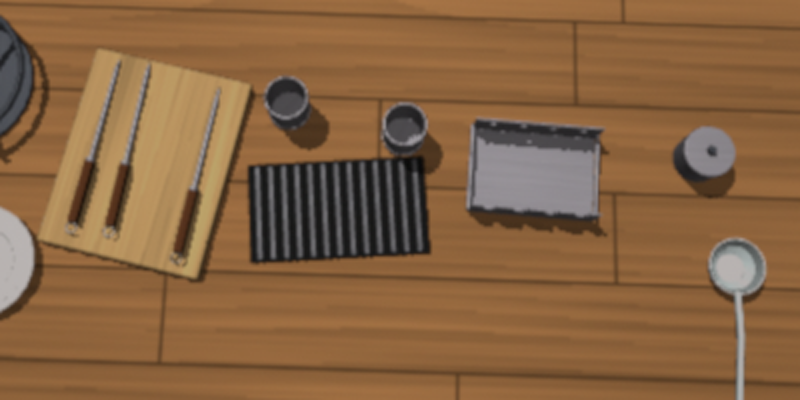

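View pics/side0c.png

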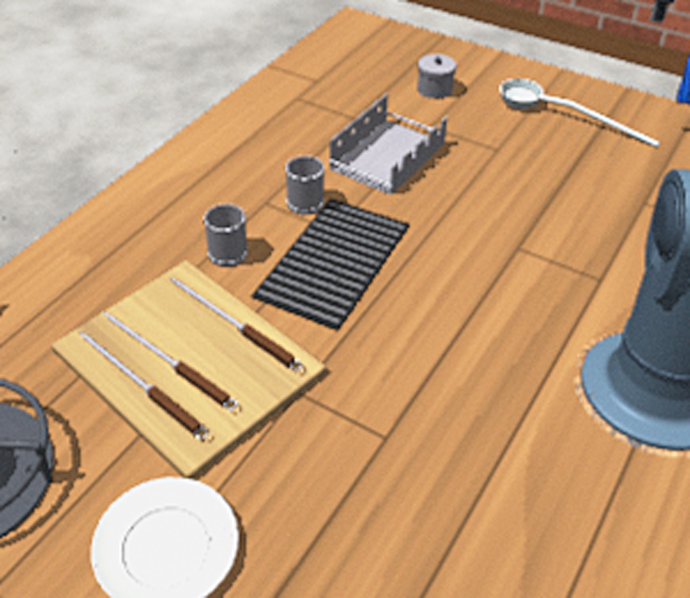

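Three skewers on the board, two tumblers mouth-up just beyond the mat, rack right of the mat, and the tin and ladle further right. Next I'll get rough world positions and check what the wrist can reach.

```bash
cat > h.py <<'E'
from bench import *
import numpy as np, cv2
from scipy.optimize import least_squares
from scipy.spatial.transform import Rotation as R
def proj(p,P):
    P=np.atleast_2d(P); q=P@p["camera_from_world"][:3,:3].T+p["camera_from_world"][:3,3]; q=q@np.asarray(p["K"]).T; return q[:,:2]/q[:,2:]
def ray(p,uv,z):
    T=np.asarray(p["camera_from_world"]); Rm=T[:3,:3]; c=-Rm.T@T[:3,3]
    d=Rm.T@np.linalg.inv(p["K"])@np.r_[uv,1.]; return c+d*(z-c[2])/d[2]
def tool(az,pitch=0,flip=0):
    """tool z at pitch from straight down towards heading az; closing axis y horizontal, square to az"""
    d=np.array([np.cos(az),np.sin(az),0]); z=np.sin(pitch)*d-np.cos(pitch)*np.array([0,0,1.])
    y=np.cross([0,0,1],d)*(-1 if flip else 1); x=np.cross(y,z)
    return R.from_matrix(np.c_[x,y,z]).as_quat()
def rackpts():
    ys=[-.0675,-.0225,.0225,.0675]
    return np.array([[.064,y,.045] for y in ys]+[[-.064,y,.039] for y in ys])
def tf(v,P): # v=x,y,yaw
    c,s=np.cos(v[2]),np.sin(v[2]); P=np.atleast_2d(P); return np.c_[v[0]+c*P[:,0]-s*P[:,1],v[1]+s*P[:,0]+c*P[:,1],P[:,2]]
def fitrack(obs,v0,tol=12):
    """obs: list of (params, holes, notches) detections; nearest assignment, robust fit"""
    v=np.array(v0,float)
    for t in (3*tol,tol,tol/2):
        pr=[]
        for p,hs,ns in obs:
            for k,L in ((0,hs),(4,ns)):
                for u in L:
                    e=np.linalg.norm(proj(p,tf(v,rackpts()[k:k+4]))-u,axis=1); j=e.argmin()
                    if e[j]<t: pr.append((p,k+j,u))
        f=lambda v:np.concatenate([proj(p,tf(v,rackpts()[j]))[0]-u for p,j,u in pr])
        v=least_squares(f,v,loss="soft_l1").x
    return v,len(pr),np.sqrt(np.mean(f(v)**2))
def det(f,c,n,m=.4): return [np.array(d["at"]) for d in f(c,n) if d["confidence"]>m]
E
python3 - <<'E'
from h import *
t=camera_params("top"); s=camera_params("side")
obs=[(t,[[360.3,192.6],[343.7,192.6],[393.8,195.5]],[[344,237.3],[375.9,237.2],[358.4,234.4],[385.4,233.9]]),
(s,[[296.1,182],[302.5,174.7],[315.8,164.2],[306.8,169.9]],[[328.8,187],[322.2,191.3],[338.4,174.4],[335.9,181.3]])]
c=ray(t,[363.5,217.2],0); print("rack",c, *[fitrack(obs,[c[0],c[1],a]) for a in (0,-.1)],sep="\n")
for n,uv,z in [("mat",[267.3,233.7],0),("tum",[243.8,181],.04),("tum",[301.2,191.5],.04),("tip",[210.2,173],.026),("tip",[157.2,160.7],.026),("tip",[171.3,161.3],.026),
 ("sk",[193.2,233.9],.03),("sk",[144.4,214.5],.03),("sk",[160.6,214.5],.03),("tin",[443.6,207.7],0),("ladle",[463.6,262.5],0),("plate",[88.9,258],0),("board",[175.2,211.5],0)]: print(n,ray(t,uv,z).round(3))
for n,uv in [("tum",[249.1,220.7]),("tum",[281.5,198.8])]: print(n,ray(s,uv,.04).round(3))
T=np.linalg.inv(camera_params("wrist")["camera_from_world"]); Rt=R.from_quat(read_tcp_rot()).as_matrix()
print("wristcam in tool",Rt.T@(T[:3,3]-read_eef_pos()),(Rt.T@T[:3,:3]).round(3).tolist(),camera_params("wrist")["K"][0][0])
for x,y in [(.65,.05),(.55,.05)]:
  for az in (0,45,90,-45,-90,135,-135):
    r=[]
    for p in (-45,-30,0,30,45,60,75,90):
        g=''.join('x.'[inverse_kinematics([x,y,.05],tool(np.radians(az),np.radians(p),f)) is not None] for f in (0,1)); r.append(f"{p}:{g}")
    print(x,y,az,r)
E
```

```text
rack
[ 0.56936236 -0.26943948  0.        ]
(array([ 0.57202786, -0.27443443, -0.02541662]), 15, np.float64(1.9158553079477099))
(array([ 0.57202786, -0.27443443, -0.02541661]), 15, np.float64(1.9158553117156325))
mat [0.509 0.023 0.   ]
tum [0.661 0.099 0.04 ]
tum [ 0.634 -0.075  0.04 ]
tip [0.687 0.204 0.026]
tip [0.721 0.369 0.026]
tip [0.72  0.326 0.026]
sk [0.497 0.242 0.03 ]
sk [0.55  0.392 0.03 ]
sk [0.552 0.343 0.03 ]
tin [ 0.607 -0.516  0.   ]
ladle [ 0.441 -0.569  0.   ]
plate [0.418 0.554 0.   ]
board [0.568 0.307 0.   ]
tum [0.661 0.088 0.04 ]
tum [ 0.633 -0.086  0.04 ]
wristcam in tool [ 0.06842741 -0.00050773 -0.12351773] [[-0.0, -0.963, -0.27], [1.0, -0.001, 0.001], [-0.001, -0.27, 0.963]] 330.0620999762327
0.65 0.05 0 ['-45:..', '-30:..', '0:..', '30:..', '45:..', '60:..', '75:..', '90:..']
0.65 0.05 45 ['-45:..', '-30:..', '0:..', '30:..', '45:..', '60:..', '75:..', '90:..']
0.65 0.05 90 ['-45:..', '-30:..', '0:..', '30:..', '45:..', '60:..', '75:..', '90:..']
0.65 0.05 -45 ['-45:..', '-30:..', '0:..', '30:..', '45:..', '60:..', '75:..', '90:..']
0.65 0.05 -90 ['-45:.
[... 156 characters left out ...]
.65 0.05 -135 ['-45:..', '-30:..', '0:..', '30:..', '45:..', '60:..', '75:xx', '90:xx']
0.55 0.05 0 ['-45:..', '-30:..', '0:..', '30:..', '45:..', '60:xx', '75:xx', '90:..']
0.55 0.05 45 ['-45:..', '-30:..', '0:..', '30:..', '45:..', '60:..', '75:..', '90:..']
0.55 0.05 90 ['-45:..', '-30:..', '0:..', '30:..', '45:..', '60:..', '75:..', '90:..']
0.55 0.05 -45 ['-45:..', '-30:..', '0:..', '30:..', '45:..', '60:..', '75:..', '90:..']
0.55 0.05 -90 ['-45:..', '-30:..', '0:..', '30:..', '45:..', '60:..', '75:..', '90:..']
0.55 0.05 135 ['-45:..', '-30:..', '0:..', '30:..', '45:..', '60:..', '75:..', '90:..']
0.55 0.05 -135 ['-45:..', '-30:..', '0:..', '30:..', '45:..', '60:..', '75:..', '90:xx']
```

```bash
cat >> h.py <<'E'
def view(target,az,flip,z=.22,name=None):
    q=tool(az,0,flip); x=R.from_quat(q).as_matrix()[:,0]
    move_ptp((np.array([target[0],target[1],z])+.03*x).tolist(),q.tolist()); pause(.2)
    p=camera_params("wrist"); im=read_camera("wrist")
    if name: cv2.imwrite(f"pics/{name}.png",im[:,:,::-1])
    return p,im
E
python3 - <<'E'
from h import *
import pickle
obs=[]
for f in (0,1):
    p,im=view((.572,-.274),0,f,.24,f"rack{f}"); obs.append((p,det(tip_of,"wrist","hole0"),det(tip_of,"wrist","notch0"))); print(len(obs[-1][1]),len(obs[-1][2]),read_time_s())
print(fitrack(obs,[.572,-.274,-.025]),[fitrack([o],[.572,-.274,-.025]) for o in obs])
B=[]
for f in (0,1):
    p,im=view((.59,.3),0,f,.24,f"board{f}"); B.append((p,im,[(tip_of("wrist",n)) for n in ("tip0","skewer0")]))
    for n,d in zip("ts",B[-1][2]):
        for e in d: print(n,round(e["confidence"],2),np.round(e["at"],1),ray(p,e["at"],.026).round(4))
pickle.dump((obs,B),open("m.pkl","wb")); print(read_time_s())
E
```

```text
4 3 3.4
4 3 6.3
(array([ 0.57095609, -0.27558734, -0.05905329]), 14, np.float64(1.7511710466912735)) [(array([ 0.57065804, -0.27503359, -0.06493556]), 7, np.float64(1.6072940075612945)), (array([ 0.5718212 , -0.27610145, -0.0545309 ]), 7, np.float64(1.7785976418254283))]
t 0.95 [205.4 291.3] [0.6849 0.2103 0.026 ]
t 0.69 [338.6 320.1] [0.7227 0.364  0.026 ]
t 0.59 [298.5 317.1] [0.7186 0.3169 0.026 ]
s 0.92 [321.7 184.2] [0.5606 0.3393 0.026 ]
s 0.77 [215.8 146.5] [0.5218 0.2314 0.026 ]
s 0.58 [371.9 186. ] [0.5626 0.3916 0.026 ]
t 0.91 [380.1 116.1] [0.6881 0.2046 0.026 ]
t 0.89 [266.5  75.5] [0.7254 0.3159 0.026 ]
t 0.77 [217.   75.2] [0.7257 0.3631 0.026 ]
t 0.48 [197.8 232.9] [0.5662 0.3925 0.026 ]
s 0.73 [246.6 238.7] [0.5595 0.3398 0.026 ]
s 0.7 [341.  268.4] [0.524  0.2353 0.026 ]
s 0.64 [198.3 233.4] [0.5656 0.392  0.026 ]
11.4667
```

```bash
python3 - <<'E'
from h import *
import pickle
obs,B=pickle.load(open("m.pkl","rb")); v=fitrack(obs,[.572,-.274,-.025])[0]
out=[]
for i,(p,h,n) in enumerate(obs):
    im=cv2.imread(f"pics/rack{i}.png")
    im=cv2.resize(im,None,fx=2,fy=2,interpolation=cv2.INTER_CUBIC)
    for u in list(h)+list(n): cv2.drawMarker(im,tuple(int(2*a) for a in u),(0,0,255),cv2.MARKER_CROSS,10,1)
    for u in proj(p,tf(v,rackpts())): cv2.drawMarker(im,tuple(int(2*a) for a in u),(0,255,0),cv2.MARKER_CROSS,10,1)
    c=proj(p,tf(v,[[0,0,.03]]))[0]*2; x,y=c.astype(int); x=max(x,200); y=max(y,225); out.append(im[y-225:y+225,x-200:x+200])
cv2.imwrite("pics/rackc.png",np.hstack(out))
cv2.imwrite("pics/boardc.png",cv2.imread("pics/board0.png"))
E
```

```text
(no output)
```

View pics/rackc.png

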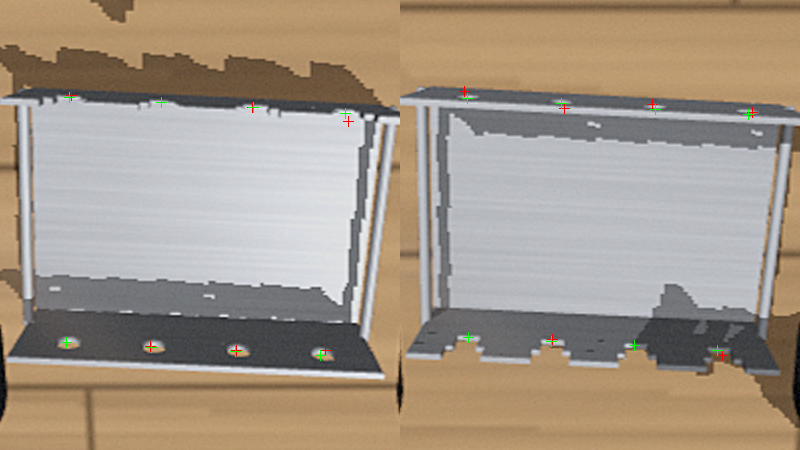

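View pics/boardc.png

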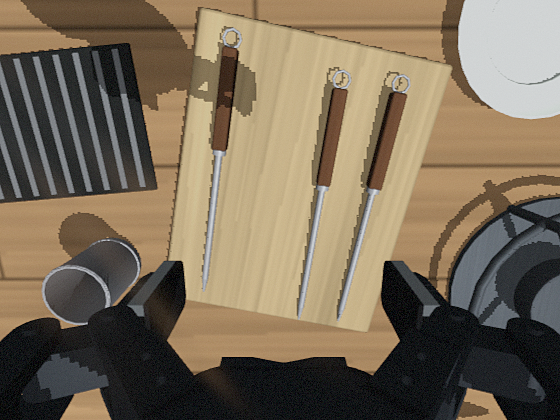

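Rack image: green model points sit on the holes and notches (±1 mm). Board image: three skewers, handles toward the robot, with the left one (handle about (225,100)) partly in shadow. I'll fit each handle by segmentation and grip them accurately.

```bash
cat >> h.py <<'E'
def handles(p,im,zc=.030):
    """brown handles -> list of (centre xy, unit axis from ring to shoulder (+x world), length)"""
    hsv=cv2.cvtColor(im,cv2.COLOR_RGB2HSV).astype(int); im=im.astype(int)
    m=((im[...,0]<135)&(im[...,0]-im[...,2]>25)&(hsv[...,1]>125)).astype(np.uint8)
    m=cv2.morphologyEx(m,cv2.MORPH_OPEN,np.ones((3,3),np.uint8)); out=[]
    for c in cv2.findContours(m,cv2.RETR_EXTERNAL,cv2.CHAIN_APPROX_NONE)[0]:
        (cx,cy),(w,h),_=r=cv2.minAreaRect(c)
        if not (max(w,h)>3.5*min(w,h) and min(w,h)>7 and cv2.contourArea(c)>.7*w*h): continue
        W=np.array([ray(p,u,zc)[:2] for u in c[:,0,:].astype(float)]); o=W.mean(0)
        d=np.linalg.svd(W-o)[2][0]; d*=np.sign(d[0]); s=(W-o)@d; n=(W-o)@[-d[1],d[0]]
        o=o+d*(s.max()+s.min())/2+np.array([-d[1],d[0]])*(np.percentile(n,90)+np.percentile(n,10))/2
        out.append((o,np.arctan2(d[1],d[0]),np.ptp(s),np.ptp(n)))
    return sorted(out,key=lambda t:t[0][1])
E
python3 - <<'E'
from h import *
import pickle
obs,B=pickle.load(open("m.pkl","rb"))
for p,im,_ in B:
    for o,a,l,w in handles(p,im): print(o.round(4),round(a,4),round(l,3),round(w,3),"shoulder",(o+.0475*np.array([np.cos(a),np.sin(a)])).round(4))
E
python3 - <<'E'
from h import *
import pickle
obs,B=pickle.load(open("m.pkl","rb"))
im=B[0][1]; print(im[120,335-4:335+6].tolist(),im[90,225-3:225+4].tolist(),im[100,280].tolist())
hsv=cv2.cvtColor(im,cv2.COLOR_RGB2HSV).astype(int); i=im.astype(int)
m=((i[...,0]<135)&(i[...,0]-i[...,2]>25)&(hsv[...,1]>125)).astype(np.uint8)
for c in cv2.findContours(m,cv2.RETR_EXTERNAL,cv2.CHAIN_APPROX_NONE)[0]:
    if cv2.contourArea(c)>150: print(cv2.minAreaRect(c),cv2.contourArea(c))
E
```

```text
[[110, 78, 56], [112, 78, 55], [113, 79, 58], [104, 72, 48], [110, 75, 52], [113, 80, 56], [116, 83, 56], [115, 81, 58], [119, 85, 60], [120, 82, 61]] [[62, 42, 29], [62, 41, 28], [54, 40, 29], [57, 40, 35], [58, 41, 29], [51, 32, 19], [53, 36, 29]] [201, 179, 139]
((387.270751953125, 140.5712432861328), (13.844435691833496, 98.5906982421875), 14.743562698364258) 1120.0
((331.8544616699219, 136.47451782226562), (14.01205825805664, 98.05978393554688), 9.926244735717773) 1163.5
((224.493896484375, 98.05487060546875), (15.349982261657715, 103.58477020263672), 6.34019136428833) 1233.5
```

```bash
sed -i 's/-im\[...,2\]>25)&(hsv\[...,1\]>125)/-im[...,2]>15)\&(hsv[...,1]>100)/; s/MORPH_OPEN,np.ones((3,3)/MORPH_CLOSE,np.ones((3,3)/' h.py
python3 - <<'E'
from h import *
import pickle
obs,B=pickle.load(open("m.pkl","rb"))
for p,im,_ in B:
    for o,a,l,w in handles(p,im): print(o.round(4),round(a,4),round(l,3),round(w,3),"shoulder",(o+.0475*np.array([np.cos(a),np.sin(a)])).round(4))
E
```

```text
[0.4776 0.2429] -0.1711 0.095 0.019 shoulder [0.5244 0.2349]
[0.5134 0.3464] -0.1372 0.095 0.016 shoulder [0.5605 0.3399]
```

```bash
python3 - <<'E'
s=open("h.py").read()
a=s.index("def handles"); 
s=s[:a]+'''def handles(p,im,zc=.030):
    """brown handles -> (centre xy, yaw of +x, length, width), best over thresholds"""
    S=cv2.cvtColor(im,cv2.COLOR_RGB2HSV)[...,1].astype(int); I=im.astype(int); out=[]
    for rt in (100,120,135,150):
      for st in (100,115,125,135):
        m=((I[...,0]<rt)&(I[...,0]-I[...,2]>15)&(S>st)).astype(np.uint8)
        for c in cv2.findContours(m,cv2.RETR_EXTERNAL,cv2.CHAIN_APPROX_NONE)[0]:
            if cv2.contourArea(c)<300: continue
            W=np.array([ray(p,u,zc)[:2] for u in c[:,0,:].astype(float)]); o=W.mean(0)
            d=np.linalg.svd(W-o)[2][0]; d*=np.sign(d[0]); t=(W-o)@d; n=(W-o)@[-d[1],d[0]]; l,w=np.ptp(t),np.ptp(n)
            if abs(l-.095)<.008 and .012<w<.024:
                o=o+d*(t.max()+t.min())/2+np.array([-d[1],d[0]])*(n.max()+n.min())/2
                out.append((o,np.arctan2(d[1],d[0]),l,w))
    best=[]
    for e in sorted(out,key=lambda e:abs(e[2]-.095)+abs(e[3]-.016)):
        if all(np.linalg.norm(e[0]-b[0])>.025 for b in best): best.append(e)
    return sorted(best,key=lambda t:t[0][1])
'''
open("h.py","w").write(s)
E
python3 - <<'E'
from h import *
import pickle
obs,B=pickle.load(open("m.pkl","rb"))
for p,im,_ in B:
    for o,a,l,w in handles(p,im): print(o.round(4),round(a,4),round(l,3),round(w,3),"shoulder",(o+.0475*np.array([np.cos(a),np.sin(a)])).round(4))
E
```

```text
[0.4777 0.2431] -0.1717 0.095 0.016 shoulder [0.5245 0.235 ]
[0.5134 0.3462] -0.1327 0.095 0.017 shoulder [0.5605 0.3399]
[0.5173 0.4006] -0.1844 0.094 0.017 shoulder [0.564  0.3919]
[0.4761 0.2436] -0.1687 0.096 0.016 shoulder [0.5229 0.2356]
[0.5128 0.3465] -0.1557 0.099 0.015 shoulder [0.5597 0.3391]
[0.5137 0.402 ] -0.1776 0.093 0.018 shoulder [0.5604 0.3936]
[0.7097 0.4768] 0.4183 0.091 0.018 shoulder [0.7531 0.4961]
```

```bash
cat >> h.py <<'E'
RACK=np.array([.57096,-.27559,-.05905]); OFF=.014; GX=-.030  # grasp: TCP above rod axis, behind shoulder
def q_ok(pos,az,pitch=0):
    "pick flip with J7 best centred"
    c=[(abs(j[6]),f) for f in (0,1) if (j:=inverse_kinematics(list(pos),tool(az,pitch,f).tolist())) is not None]; return tool(az,pitch,min(c)[1]).tolist()
def pick(sh,yaw):
    g=np.array([sh[0]+GX*np.cos(yaw),sh[1]+GX*np.sin(yaw)]); q=q_ok([*g,.15],yaw)
    move_gripper(.032,80); move_ptp([*g,.14],q); movel([*g,.040],q,.1); move_gripper(0,90)
    print("gap",read_finger_gap(),"F",read_grasp_force()); movel([*g,.16],q,.12)
def rackpose(slot,sx,z,tcp_dx=GX):
    return tf(RACK,[[sx+tcp_dx,rackpts()[slot][1],z+OFF]])[0].tolist()
def tri(name,guess):
    "triangulate a named point from top+side, detections nearest to guess"
    L=[]
    for c in ("top","side"):
        read_camera(c); p=camera_params(c); e=proj(p,guess)[0]; D=det(tip_of,c,name,.15)
        if D:
            u=min(D,key=lambda u:np.linalg.norm(u-e)); print(c,np.round(u-e,1))
            if np.linalg.norm(u-e)<25: L.append((p,u))
    if len(L)<2: return None
    return least_squares(lambda X:np.concatenate([proj(p,X)[0]-u for p,u in L]),guess).x
def preplace(slot,sx=-.120,z=.085):
    q=q_ok(rackpose(slot,sx,z),RACK[2]); move_ptp(rackpose(slot,sx,.12),q); movel(rackpose(slot,sx,z),q,.1)
    tip=tf(RACK,[[sx+.165,rackpts()[slot][1],z]])[0]; print("gap",read_finger_gap(),"tip exp",tip.round(4)); print("tri",tri("tip0",tip)); return q
def insert(slot,q,sx=-.120,end=-.069,dy=0,dz=0):
    def go(x,z,v=.04):
        P=tf(RACK,[[x+GX,rackpts()[slot][1]+dy,z+OFF+dz]])[0].tolist(); movel(P,q,v); F=np.array(read_ft_force())-F0; return F
    F0=np.array(read_ft_force())
    for z in (.065,.055,.0455):
        F=go(sx,z); 
        if np.linalg.norm(F)>6: print("contact down",z,F); return False
    for x in np.arange(sx+.010,end+.001,.010).tolist()+[end]:
        F=go(x,.0455)
        if np.linalg.norm(F)>6: print("contact in",x,F); return False
    print("in",F,"gap",read_finger_gap()); go(end,.0435); return True
def release(slot,q):
    move_gripper(.030); p=np.array(read_eef_pos()); movel((p+[0,0,.1]).tolist(),q,.12)
E
python3 - <<'E'
from h import *
pick((.5237,.2353),-.170); preplace(0); print(read_time_s())
E
```

```text
gap 0.011403704944864437 F 90.01136183738708
gap 0.011868570187557083 tip exp [ 0.6119 -0.3456  0.085 ]
top [ -9.4 138. ]
side [86.4 29.9]
tri None
19.6667
```

```bash
python3 - <<'E'
from h import *
tip=tf(RACK,[[.045,-.0675,.085]])[0]; o=[]
for c in ("top","side"):
    im=read_camera(c)[:,:,::-1]; u=proj(camera_params(c),tip)[0].astype(int); im=im.copy()
    cr=im[u[1]-60:u[1]+60,u[0]-60:u[0]+60]; cr=cv2.resize(cr,(400,400),interpolation=cv2.INTER_CUBIC); cv2.drawMarker(cr,(200,200),(0,255,0),0,8,1); o.append(cr)
cv2.imwrite("pics/pre0.png",np.hstack(o)); cv2.imwrite("pics/pre0w.png",read_camera("wrist")[:,:,::-1])
E
```

```text
(no output)
```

View pics/pre0.png

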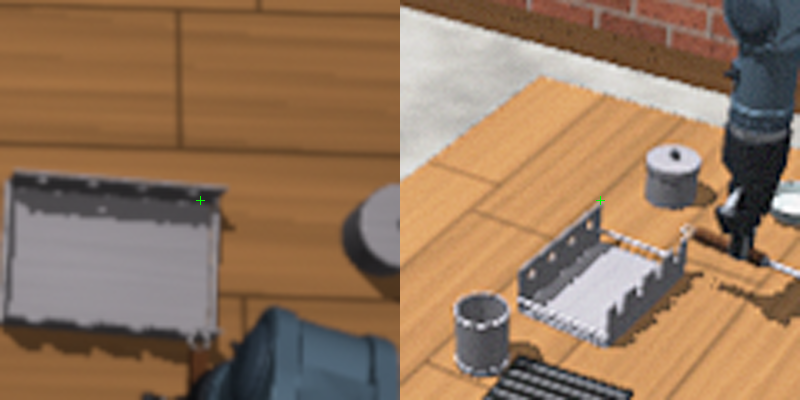

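View pics/pre0w.png

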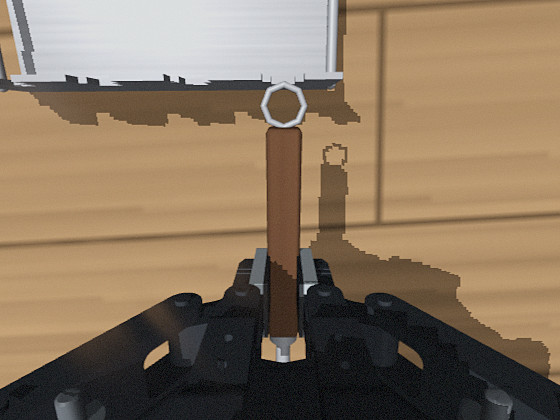

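Side view: I rotated half a turn, so the skewer points away from the rack with the ring at the near plate. The grip itself is fine and aligned. I'll lift, turn it round, and fix the flip.

```bash
python3 - <<'E'
from h import *
for f in (0,1):
    print(f,[np.round(j,2)[6] if (j:=inverse_kinematics(list(P),tool(a,0,f).tolist())) is not None else None for P,a in [(rackpose(0,-.12,.12),RACK[2]),(rackpose(3,-.12,.12),RACK[2]),((.53,.24,.1),-.17),((.54,.4,.1),-.18)]])
print(read_qpos())
p=read_eef_pos(); movel([p[0]-.03,p[1],.3],None,.15)
E
sed -i 's/^def q_ok.*/def q_ok(pos,az,pitch=0):\n    return tool(az,pitch,FLIP).tolist()\nFLIP=0\ndef q_old(pos,az,pitch=0):/' h.py; grep -n FLIP h.py
```

```text
0 [np.float64(1.54), np.float64(1.39), np.float64(0.24), np.float64(0.08)]
1 [np.float64(-1.33), np.float64(-1.54), np.float64(-2.72), np.float64(-2.83)]
[ 1.22905452  0.4705972  -0.74363543  1.96165231  0.41561384  0.86484924
 -1.36614821]
59:    return tool(az,pitch,FLIP).tolist()
60:FLIP=0
```

```bash
python3 - <<'E'
from h import *
p=read_eef_pos(); move_ptp([.5,-.2,.3],tool(RACK[2],0,0).tolist()); q=preplace(0); print(read_time_s(),read_qpos()[6])
tip=tf(RACK,[[.045,-.0675,.085]])[0]; o=[]
for c in ("top","side"):
    im=read_camera(c)[:,:,::-1].copy(); u=proj(camera_params(c),tip)[0].astype(int)
    cr=im[u[1]-60:u[1]+60,u[0]-60:u[0]+60]; cr=cv2.resize(cr,(400,400),interpolation=cv2.INTER_CUBIC); cv2.drawMarker(cr,(200,200),(0,255,0),0,8,1); o.append(cr)
cv2.imwrite("pics/pre1.png",np.hstack(o))
E
```

```text
gap 0.011312343816295867 tip exp [ 0.6119 -0.3456  0.085 ]
top [0.  0.2]
side [ 2.1 -1.4]
tri [ 0.60660342 -0.34380011  0.09575786]
25.1833 1.6302116422823778
```

View pics/pre1.png

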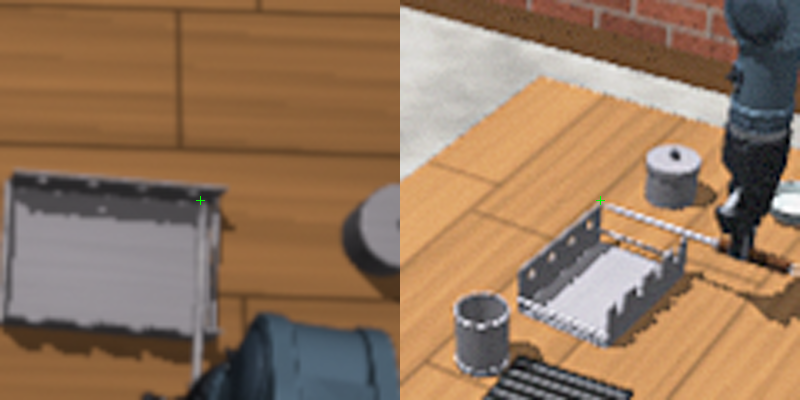

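Tip sits on the expected mark in both views: rod over notch 0, tip just short of the far plate. Inserting.

```bash
python3 - <<'E'
from h import *
q=tool(RACK[2],0,0).tolist(); ok=insert(0,q); print(ok,read_time_s(),read_finger_gap())
if ok: release(0,q); print(read_time_s())
E
```

```text
in [0.99584712 1.05624074 2.68375339] gap 0.01083259783854077
True 29.225 0.011031788674390558
30.525
```

```bash
python3 - <<'E'
from h import *
q=tool(RACK[2],0,0).tolist()
for sh,yaw,slot in [((.5601,.3395),-.143,2),((.562,.3927),-.180,3)]:
    pick(sh,yaw); preplace(slot)
    if read_finger_gap()<.008: print("lost"); break
    if not insert(slot,q): break
    release(slot,q); print(slot,read_time_s())
p,im=view((.54,-.274),0,0,.26,"rack2"); print(read_time_s())
E
```

```text
gap 0.011581440325649107 F 89.9979043006897
gap 0.011463756617176198 tip exp [ 0.6172 -0.2558  0.085 ]
top [-4.2  0.9]
side [4.5 3.2]
tri [ 0.60786632 -0.24701815  0.08152076]
contact in -0.1 [-5.99043597 -0.15248612  2.26685149]
41.975
```

View pics/rack2.png

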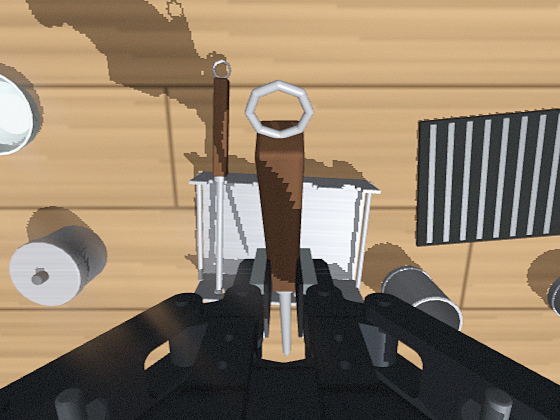

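Skewer 0 is seated in slot 0. The second is pitched nose-down in the grip, with its ring end near the camera. I'll measure the pitch, re-lay it on the board with the tool tilted, and grip it again.

```bash
python3 - <<'E'
from h import *
q=tool(-.15,0,0).tolist()
move_ptp([.48,.30,.35],q); pause(.3)
P=np.array(read_eef_pos()); print(P,read_finger_gap(),read_time_s()); o=[]
for c in ("side","top"):
    im=read_camera(c)[:,:,::-1].copy(); p=camera_params(c); print([(d["at"],d["confidence"]) for d in tip_of(c,"tip0")],[(d["at"],d["confidence"]) for d in tip_of(c,"skewer0")])
    a=np.array([np.cos(-.15),np.sin(-.15),0])
    for th in (0,.4,.8): print(th,proj(p,P+.195*(np.cos(th)*a-np.sin(th)*np.array([0,0,1])))[0].round(1), proj(p,P-.075*(np.cos(th)*a-np.sin(th)*np.array([0,0,1])))[0].round(1))
    u=proj(p,P+[.05,0,-.05])[0].astype(int); cr=cv2.resize(im[max(u[1]-75,0):u[1]+75,u[0]-75:u[0]+75],(400,400)); o.append(cr); print(u)
cv2.imwrite("pics/drop.png",np.hstack(o))
E
```

```text
[0.48038855 0.29942826 0.34986504] 0.011348641496375557 44.3667
[([183.9, 266.6], 0.82), ([222.8, 219.6], 0.59)] [([215.4, 291.2], 0.64), ([339.8, 176.6], 0.6), ([246.7, 210.5], 0.49)]
0 [200.9 173.2] [269.2 212.8]
0.4 [207.8 196.3] [267.1 202.7]
0.8 [219.9 218.8] [261.8 192.1]
[234 208]
[([164.3, 176.6], 0.6), ([389.6, 185.3], 0.58), ([157.0, 160.2], 0.53)] [([386.7, 241.7], 0.67), ([444.6, 207.4], 0.31), ([168.0, 175.3], 0.21), ([360.4, 192.9], 0.2)]
0 [162.2 139.6] [134.4 251.3]
0.4 [168.2 155.8] [131.  247.1]
0.8 [170.  178.9] [129.4 238.1]
[150 202]
```

View pics/drop.png

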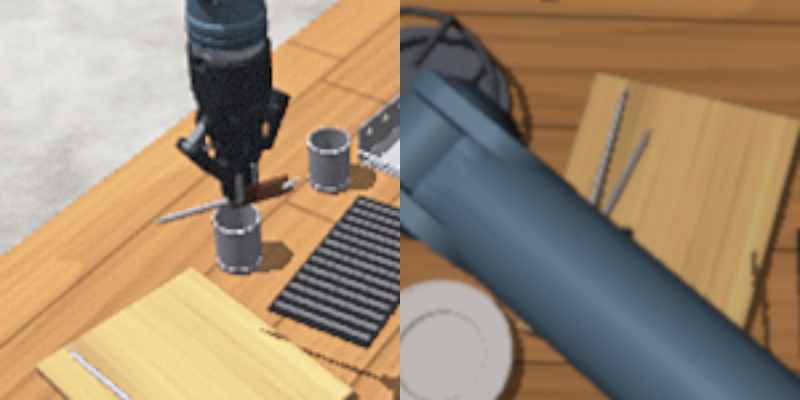

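```bash
python3 - <<'E'
from h import *
P=np.array([.4804,.2994,.3499]); L=[(camera_params("top"),[164.3,176.6]),(camera_params("side"),[222.0,218.5])]
X=least_squares(lambda X:np.concatenate([proj(p,X)[0]-u for p,u in L]),P+[.14,0,-.1]).x; d=X-P
a=np.array([np.cos(-.15),np.sin(-.15)]); print("len",np.linalg.norm(d),"pitch",np.arctan2(-d[2],d[:2]@a),"lat",d[:2]@[-a[1],a[0]])
th=np.clip(np.arctan2(-d[2],d[:2]@a),.6,.85); yaw=-.17
g=np.array([.5237,.2353])-.03*np.array([np.cos(yaw),np.sin(yaw)])-[.005,0]; q=tool(yaw,th,0).tolist()
move_ptp([*g,.2],q); movel([*g,.06],q,.12); F0=np.array(read_ft_force())
for z in (.052,.047,.043,.041):
    movel([*g,z],q,.03); F=np.array(read_ft_force())-F0; print(z,F.round(1))
    if np.linalg.norm(F)>3: break
move_gripper(.036); p=np.array(read_eef_pos()); zt=R.from_quat(q).as_matrix()[:,2]
movel((p-.08*zt).tolist(),q,.1); move_ptp([.42,.26,.25],tool(0,0,0).tolist())
p,im=view((.55,.28),0,0,.24,"board2")
for o,a,l,w in handles(p,im): print(o.round(4),round(a,4),round(l,3),round(w,3),"shoulder",(o+.0475*np.array([np.cos(a),np.sin(a)])).round(4))
for n in ("tip0","skewer0"):
    for e in tip_of("wrist",n): print(n,round(e["confidence"],2),ray(p,e["at"],.026).round(4))
print(read_time_s())
E
```

```text
len 0.18154589900164383 pitch 0.7719516657900304 lat 0.007412975229818648
0.052 [ 0.6  0.4 -0.3]
0.047 [ 0.7 -2.   6. ]
[0.4731 0.2433] -0.179 0.095 0.014 shoulder [0.5199 0.2349]
[0.5174 0.4003] -0.1914 0.094 0.017 shoulder [0.564  0.3913]
tip0 0.71 [0.6447 0.1103 0.026 ]
skewer0 0.89 [0.5178 0.233  0.026 ]
skewer0 0.63 [0.5629 0.3929 0.026 ]
51.2083
```

View pics/board2.png

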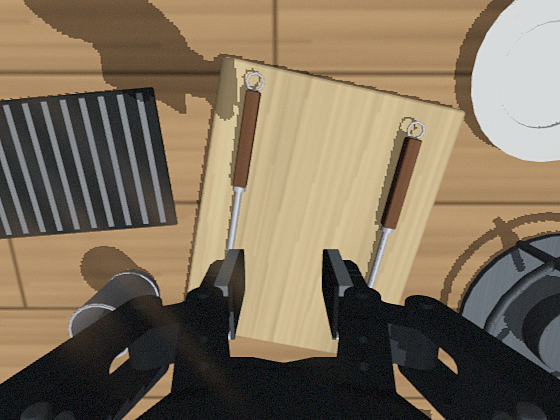

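The skewer lies flat again with its shoulder at about (240,187). Re-gripping, and I'll check the tip before inserting.

```bash
cat >> h.py <<'E'
def tipcheck(slot,sx=-.120,z=.085):
    tip=tf(RACK,[[sx+.165,rackpts()[slot][1],z]])[0]; r=[]
    for c in ("top","side"):
        read_camera(c); p=camera_params(c); D=det(tip_of,c,"tip0",.15)
        for u in D:
            d=ray(p,u,z)-tip
            if np.linalg.norm(d)<.03: a=np.array([np.cos(RACK[2]),np.sin(RACK[2])]); r.append((c,"along",round(d[:2]@a,4),"lat",round(d[:2]@[-a[1],a[0]],4)))
    print(r)
E
python3 - <<'E'
from h import *
pick((.519,.2345),-.176); preplace(2); tipcheck(2); print(read_time_s())
tip=tf(RACK,[[.045,.0225,.085]])[0]; o=[]
for c in ("top","side"):
    im=read_camera(c)[:,:,::-1].copy(); u=proj(camera_params(c),tip)[0].astype(int)
    cr=im[u[1]-40:u[1]+40,u[0]-40:u[0]+40]; cr=cv2.resize(cr,(400,400),interpolation=cv2.INTER_CUBIC); cv2.drawMarker(cr,(200,200),(0,255,0),0,8,1); o.append(cr)
cv2.imwrite("pics/pre2.png",np.hstack(o))
E
```

```text
gap 0.01167692813335182 F 90.00653743743896
gap 0.011159841162725406 tip exp [ 0.6172 -0.2558  0.085 ]
top [ 25.9 -11.2]
side [4.5 1. ]
tri None
[('top', 'along', np.float64(-0.0037), 'lat', np.float64(0.0186)), ('side', 'along', np.float64(-0.026), 'lat', np.float64(-0.0043))]
57.2417
```

View pics/pre2.png

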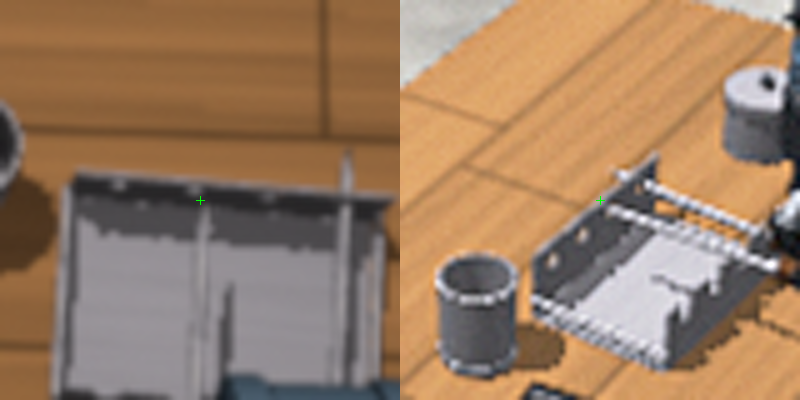

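```bash
python3 - <<'E'
from h import *
q=tool(RACK[2],0,0).tolist(); ok=insert(2,q,end=-.066,dy=.0005); print(ok,read_finger_gap(),read_time_s())
if ok: release(2,q)
else:
    tip=tf(RACK,[[.064,.0225,.0455]])[0]; o=[]
    for c in ("top","side"):
        im=read_camera(c)[:,:,::-1].copy(); u=proj(camera_params(c),tip)[0].astype(int)
        cr=im[u[1]-40:u[1]+40,u[0]-40:u[0]+40]; cr=cv2.resize(cr,(400,400),interpolation=cv2.INTER_CUBIC); cv2.drawMarker(cr,(200,200),(0,255,0),0,8,1); o.append(cr)
    cv2.imwrite("pics/ins2.png",np.hstack(o))
E
```

```text
contact in -0.09000000000000001 [-19.31988888   0.59333449  15.36657297]
False 0.011520698782838474 59.9833
```

View pics/ins2.png

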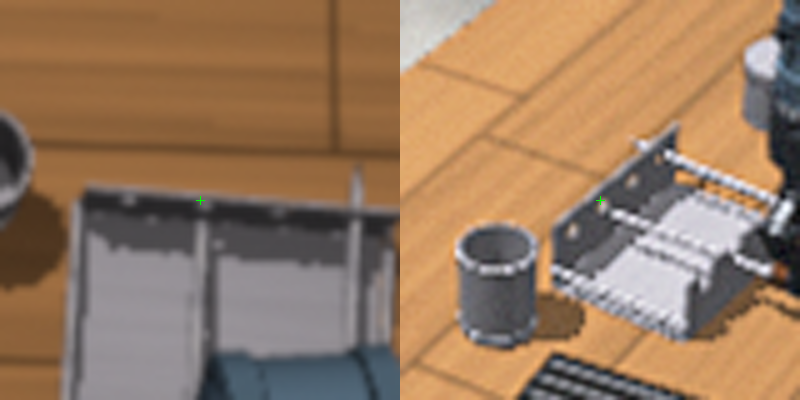

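In the side view the tip sits at about (608,212), slightly below hole 2 at (600,203): the rod droops a few mm at the point. Back off, raise, and probe gently.

```bash
cat >> h.py <<'E'
def at(slot,x,z,dy=0,yaw=0,pitch=0,v=.05):
    "shoulder at rack x, axis z; pitch>0 lifts the point, about the grasp"
    P=tf(RACK,[[x+GX,rackpts()[slot][1]+dy,z+OFF]])[0].tolist(); movel(P,tool(RACK[2]+yaw,pitch,0).tolist(),v); return np.array(read_ft_force())
def probe(slot,cands,x0=-.118,end=-.067,lim=4.):
    for dy,dz,pitch in cands:
        at(slot,x0,.0455+dz,dy,0,pitch); pause(.1); F0=np.array(read_ft_force()); x=x0; ok=True
        while x<end-1e-6:
            x=min(x+.003,end); F=at(slot,x,.0455+dz,dy,0,pitch,.03)-F0
            if np.linalg.norm(F[:2])>lim or abs(F[2])>2*lim: print((dy,dz,pitch),"contact",round(x,3),F.round(1)); ok=False; break
        if ok or x>-.079: print("in",dy,dz,pitch,round(x,3),F.round(1)); return True,x,dy,dz,pitch
    at(slot,x0,.0455+dz,dy,0,pitch); return (False,)
E
python3 - <<'E'
from h import *
at(2,-.120,.0455); p=camera_params("side"); tip=tf(RACK,[[.045,.0225,.0455]])[0]
for c in ("side","top"):
    read_camera(c); p=camera_params(c); print(c,[(np.round(u-proj(p,tip)[0],1)) for u in det(tip_of,c,"tip0",.15)])
    print("per cm z",(proj(p,tip+[0,0,.01])-proj(p,tip))[0],"x",(proj(p,tip+[.01,0,0])-proj(p,tip))[0])
r=probe(2,[(0,.004,0),(0,.007,0)]); print(r,read_time_s())
E
```

```text
side [array([-123. ,   85.4]), array([5.8, 1.2])]
per cm z [ 0.07494082 -1.97527472] x [-2.05975362 -0.72934323]
top [array([ 29.8, -13. ]), array([-2. ,  1.3]), array([-203.1,  -43. ]), array([25.5, 34.4]), array([-271.5,   61.3])]
per cm z [ 0.59068831 -0.75796932] x [-0.01450203 -3.25808854]
in 0 0.004 0 -0.067 [-1.   0.6 -0.7]
(True, -0.067, 0, 0.004, 0) 65.6333
```

```bash
python3 - <<'E'
from h import *
q=tool(RACK[2],0,0).tolist(); print(at(2,-.067,.044,v=.03).round(1)); release(2,q)
pick((.5635,.3925),-.183); preplace(3); print(read_time_s())
tip=tf(RACK,[[.045,.0675,.085]])[0]; o=[]
for c in ("top","side"):
    im=read_camera(c)[:,:,::-1].copy(); u=proj(camera_params(c),tip)[0].astype(int)
    cr=im[u[1]-40:u[1]+40,u[0]-40:u[0]+40]; cr=cv2.resize(cr,(400,400),interpolation=cv2.INTER_CUBIC); cv2.drawMarker(cr,(200,200),(0,255,0),0,8,1); o.append(cr)
cv2.imwrite("pics/pre3.png",np.hstack(o))
E
```

```text
[-0.4  0.2  2.4]
gap 0.011210965213737106 F 89.94309425354004
gap 0.011226263647209203 tip exp [ 0.6199 -0.2109  0.085 ]
top [-0.3 -1.4]
side [-0.5  1.2]
tri [ 0.62486946 -0.21154501  0.07768032]
75.275
```

View pics/pre3.png

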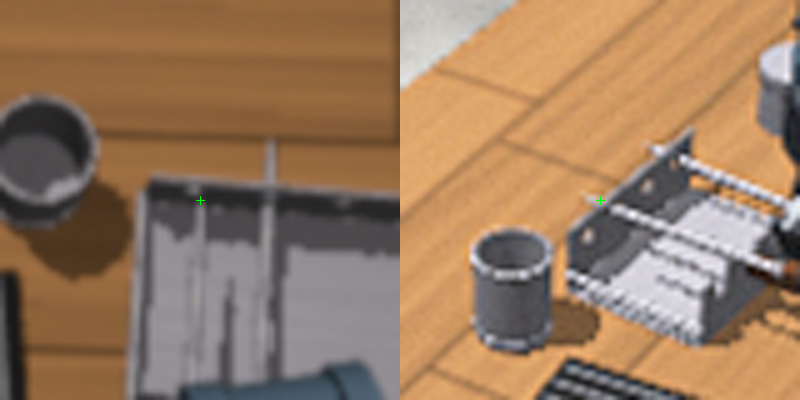

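Slots 0 and 2 are filled, with the third rod over slot 3. Probing in.

```bash
python3 - <<'E'
from h import *
q=tool(RACK[2],0,0).tolist()
at(3,-.120,.05)
r=probe(3,[(0,.003,0),(0,.006,0),(0,.0,0),(.0015,.004,0),(-.0015,.004,0)]); print(r,read_time_s())
if r[0]:
    print(at(3,r[1],.044,r[2],v=.03).round(1)); release(3,q)
    p,im=view((.54,-.274),0,0,.30,"rack3"); print(read_time_s())
    for e in tip_of("wrist","skewer0"): print(e["confidence"],ray(p,e["at"],.0425)-[*RACK[:2],0])
E
```

```text
in 0 0.003 0 -0.067 [-0.7 -0.3 -0.4]
(True, -0.067, 0, 0.003, 0) 80.825
[ 0.  -0.8  1.7]
83.3667
0.96 [-0.06669486  0.07418378  0.0425    ]
0.87 [-0.06684576  0.02414071  0.0425    ]
0.59 [-0.07274105 -0.06693494  0.0425    ]
```

```bash
ls pics/rack3.png
```

```text
pics/rack3.png
```

Shoulders at rack x ≈ -0.067 to -0.072, so all three skewers are seated. Now the tumblers: locate them, and check the joint solutions for the tilt-and-flip plan.

```bash
python3 - <<'E'
from h import *
for f in (0,):
    p,im=view((.62,.01),0,f,.30,"tum")
    for n in ("tumbler0","mat"):
        for e in tip_of("wrist",n): print(n,round(e["confidence"],2),ray(p,e["at"],0).round(4))
    for e in look_for("wrist","tumbler0"): print("look",round(e["confidence"],2),ray(p,e["at"],.045).round(4))
read_camera("top"); t=camera_params("top")
for e in tip_of("top","tumbler0"): print("top",round(e["confidence"],2),ray(t,e["at"],0).round(4))
print(read_time_s())
for P in [(.66,.095),(.634,-.08),(.51,.085),(.51,-.04)]:
  for az in (0,):
    for pt in (45,-45):
      for f in (0,1):
        j=inverse_kinematics([*P,.06],tool(az,np.radians(pt),f).tolist()); print(P,pt,f,None if j is None else np.round(j,2))
E
```

```text
tumbler0 0.68 [0.6607 0.1003 0.    ]
tumbler0 0.67 [ 0.6546 -0.1156  0.    ]
tumbler0 0.54 [ 0.5739 -0.2732  0.    ]
mat 0.71 [0.505  0.0183 0.    ]
look 0.82 [0.6623 0.1038 0.045 ]
look 0.57 [ 0.654  -0.1156  0.045 ]
top 0.78 [0.6592 0.1033 0.    ]
top 0.65 [ 0.4364 -0.5722  0.    ]
top 0.62 [ 0.6581 -0.1171  0.    ]
85.05
(0.66, 0.095) 45 0 [ 0.6   0.82 -1.03  2.16  2.18  0.78 -0.39]
(0.66, 0.095) 45 1 [ 0.48  0.7  -0.88  2.16  2.19  0.68  2.62]
(0.66, 0.095) -45 0 [ 0.2   1.24 -0.83  0.95  0.48  1.93  1.08]
(0.66, 0.095) -45 1 [-0.47  1.21  0.7   1.01 -0.6   1.92 -1.4 ]
(0.634, -0.08) 45 0 [ 1.18  1.01 -1.25  2.22  2.25  0.69  0.02]
(0.634, -0.08) 45 1 [ 0.92  0.69 -0.91  2.23  2.47  0.46  2.66]
(0.634, -0.08) -45 0 [ 0.43  1.18 -0.78  1.06  0.56  1.92  1.27]
(0.634, -0.08) -45 1 [-0.39  1.25  0.92  1.13 -0.59  1.88 -1.09]
(0.51, 0.085) 45 0 None
(0.51, 0.085) 45 1 None
(0.51, 0.085) -45 0 [ 0.41  1.07 -0.92  1.47  0.44  1.7   0.95]
(0.51, 0.085) -45 1 [-0.76  1.09  0.92  1.54 -0.66  1.75 -1.19]
(0.51, -0.04) 45 0 None
(0.51, -0.04) 45 1 None
(0.51, -0.04) -45 0 [ 0.56  1.05 -0.88  1.48  0.51  1.74  1.11]
(0.51, -0.04) -45 1 [-0.59  1.09  0.92  1.55 -0.55  1.69 -1.05]
```

View pics/tum.png

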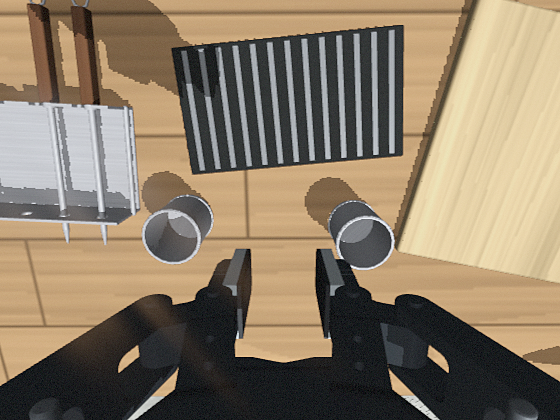

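One tumbler has already been knocked, now at (0.655, -0.116); the other is at (0.661, 0.101). Plan: tilt the tool 90° from +50° to -40° to lay each tumbler down mouth-forward, then regrip and tilt again onto the mat. First, a hover check of the arm's posture.

```bash
cat >> h.py <<'E'
PU,PD=np.radians(50),np.radians(-40)
def tq(az,p): return tool(az,p,0).tolist()
def ax(az,p): return R.from_quat(tq(az,p)).as_matrix()[:,2]
def tp(pt,az,p,back=0): return (np.asarray(pt)+(.005-back)*ax(az,p)).tolist()
E
python3 - <<'E'
from h import *
move_gripper(.085,60)
g=[.661,.102,.05]
move_ptp(tp([.60,.10,.28],0,0),tq(0,0)); print(np.round(read_qpos(),2))
move_ptp(tp([*g[:2],.2],0,PU),tq(0,PU)); print(np.round(read_qpos(),2))
j=inverse_kinematics(tp(g,0,PU),tq(0,PU)); print(np.round(j,2)); print(read_time_s())
o=[cv2.resize(read_camera(c)[60:360,100:500,::-1],(400,300)) for c in ("top","side")]; cv2.imwrite("pics/hov.png",np.hstack(o))
E
```

```text
[ 0.64  0.56 -1.18  1.63  0.53  1.31  0.94]
[-0.01  0.25 -0.33  2.19  2.    0.34 -0.62]
[-0.04  0.58 -0.3   2.2   2.52  0.6  -1.1 ]
87.4917
```

View pics/hov.png

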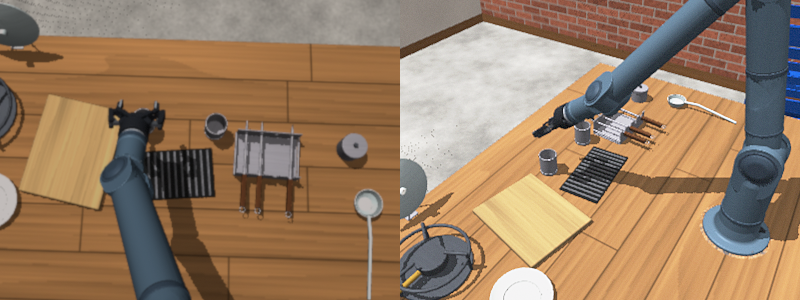

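Posture is good: elbow high, wrist clear, fingers open before the tumbler at top-view crop (148,115). Running step A on the left tumbler, checking the grasp.

```bash
cat >> h.py <<'E'
def fz(F0): return np.round(np.array(read_ft_force())-F0,1)
def lower(pt,az,p,z0,z1,lim=2.5):
    "come down from z0 to z1 in steps until the bench carries"
    movel(tp([*pt,z0],az,p),tq(az,p),.1); pause(.2); F0=np.array(read_ft_force())
    for z in np.arange(z0,z1-1e-6,-.002):
        movel(tp([*pt,z],az,p),tq(az,p),.03); F=fz(F0)
        if abs(F[2])>lim: break
    print("touch z",round(z,4),F)
def tilt(g,lay,z_lay,gap=.085):
    "grasp at g with pitch PU, turn to PD, set down with grip point over lay at height z_lay"
    move_gripper(gap,50); move_ptp(tp(g,0,PU,.13),tq(0,PU)); movel(tp(g,0,PU),tq(0,PU),.1); move_gripper(0,50)
    w=read_finger_gap(); print("gap",round(w,4),"F",round(read_grasp_force(),1))
    if w<.05: return False
    movel(tp([g[0],g[1],g[2]+.16],0,PU),tq(0,PU),.15); move_ptp(tp([*lay,.22],0,0),tq(0,0)); move_ptp(tp([*lay,.18],0,PD),tq(0,PD))
    print("gap",round(read_finger_gap(),4),np.round(read_qpos(),2)); lower(lay,0,PD,z_lay+.014,z_lay-.004); return True
def letgo(lay):
    move_gripper(.085); p=np.array(read_eef_pos()); movel((p-.12*ax(0,PD)).tolist(),tq(0,PD),.12)
    p=np.array(read_eef_pos()); move_ptp([p[0]-.1,p[1],max(p[2],.25)],tq(0,0))
E
python3 - <<'E'
from h import *
if tilt([.661,.102,.05],(.65,.05),.033):
    letgo(None); p,im=view((.62,.03),0,0,.28,"lay"); print(read_time_s())
    for e in tip_of("wrist","tumbler0"): print(round(e["confidence"],2),ray(p,e["at"],.032).round(4))
    for e in look_for("wrist","tumbler0"): print("look",round(e["confidence"],2),ray(p,e["at"],.04).round(4))
E
```

```text
gap 0.0625 F 54.9
gap 0.0625 [ 0.18  0.95 -0.57  1.08  0.25  1.89  1.23]
touch z 0.031 [-0.6 -0.2  4.7]
100.5167
0.85 [0.5985 0.0452 0.032 ]
0.69 [ 0.6402 -0.1032  0.032 ]
look 0.82 [0.6393 0.0457 0.04  ]
look 0.64 [ 0.4908 -0.2475  0.04  ]
look 0.56 [ 0.6537 -0.1197  0.04  ]
look 0.53 [ 0.4809 -0.2016  0.04  ]
```

View pics/lay.png

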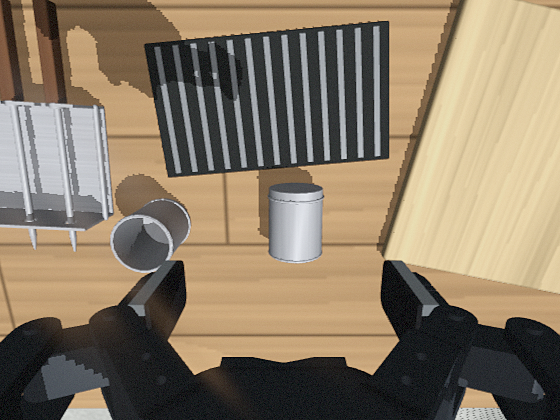

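The tumbler lies still with its closed end toward the robot (295,190). Step B: regrip near the bottom and invert onto the mat.

```bash
python3 - <<'E'
from h import *
if tilt([.630,.047,.033],(.512,.082),.055):
    letgo(None); print(read_time_s())
    # second tumbler, first tilt
    p,im=view((.62,-.06),0,0,.28,"t2")
    c=[ray(p,e["at"],0) for e in tip_of("wrist","tumbler0") if e["confidence"]>.3]; print(np.round(c,4))
    g=min(c,key=lambda a:np.linalg.norm(a[:2]-[.656,-.116]))[:2]
    if np.linalg.norm(g-[.656,-.116])<.03 and tilt([*g,.05],(.65,-.045),.033):
        letgo(None); p,im=view((.60,-.02),0,0,.30,"lay2"); print(read_time_s())
        for e in tip_of("wrist","tumbler0"): print(round(e["confidence"],2),ray(p,e["at"],.032).round(4))
E
```

```text
Traceback (most recent call last):
  File "h.py", line 129, in tilt
    move_gripper(gap,50); move_ptp(tp(g,0,PU,.13),tq(0,PU)); movel(tp(g,0,PU),tq(0,PU),.1); move_gripper(0,50)
                          ~~~~~~~~^^^^^^^^^^^^^^^^^^^^^^^^^
bench.MotionError: the arm cannot take that pose within its joint ranges
```

```bash
sed -i 's/move_ptp(tp(g,0,PU,.13),tq(0,PU)); movel/move_ptp(tp([g[0]+.02,g[1],.2],0,PU),tq(0,PU)); movel(tp([g[0],g[1],g[2]+.07],0,PU),tq(0,PU),.15); movel/' h.py
python3 - <<'E'
from h import *
move_ptp(tp([.66,.047,.2],0,PU),tq(0,PU)); print(np.round(read_qpos(),2))
for g in ([.63,.047,.1],[.63,.047,.033],[.655,-.045,.033]):
    j=inverse_kinematics(tp(g,0,PU),tq(0,PU)); print(None if j is None else np.round(j,2))
for g in ([.63,.047,.19],): j=inverse_kinematics(tp(g,0,PU),tq(0,PU)); print(j)
E
```

```text
[ 0.89  0.54 -1.23  2.18  1.97  0.58 -0.23]
[ 0.79  0.76 -1.12  2.27  2.32  0.77 -0.46]
[ 0.71  0.9  -1.    2.26  2.5   0.87 -0.55]
[ 0.89  0.9  -0.96  2.21  2.61  0.68 -0.5 ]
[ 0.92712872  0.52031473 -1.27009765  2.2532216   2.02729854  0.59717024
 -0.30645161]
```

```bash
python3 - <<'E'
from h import *
if tilt([.630,.047,.033],(.512,.082),.055):
    letgo(None); p,im=view((.55,.03),0,0,.28,"inv1"); print(read_time_s())
    for e in tip_of("wrist","tumbler0"): print(round(e["confidence"],2),ray(p,e["at"],.085).round(4),ray(p,e["at"],0).round(4))
E
```

```text
gap 0.0627 F 54.6
gap 0.0629 [ 0.47  0.88 -1.    1.5   0.36  1.75  0.96]
touch z 0.055 [-0.4  0.   4.4]
114.475
0.95 [ 0.6045 -0.0843  0.085 ] [ 0.6454 -0.1153  0.    ]
0.8 [0.5081 0.0841 0.085 ] [0.5232 0.0982 0.    ]
0.55 [ 0.4971 -0.2162  0.085 ] [ 0.5093 -0.2825  0.    ]
```

View pics/inv1.png

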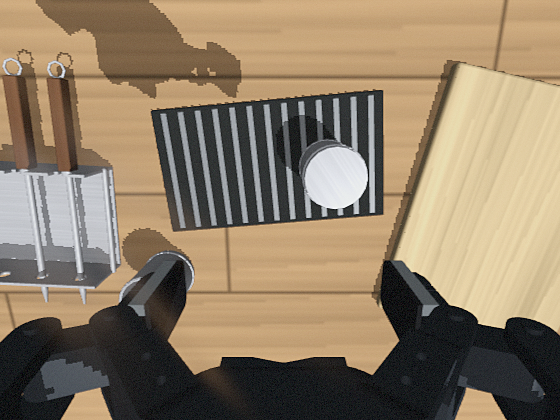

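The first tumbler stands mouth-down on the mat, bottom up at (335,178). Second tumbler: step A, then locate it and do step B.

```bash
python3 - <<'E'
from h import *
if tilt([.655,-.116,.05],(.65,-.045),.033):
    letgo(None); p,im=view((.61,-.04),0,0,.28,"lay2"); print(read_time_s())
    T=[ray(p,e["at"],.032) for e in tip_of("wrist","tumbler0") if e["confidence"]>.3]; Lk=[ray(p,e["at"],.04) for e in look_for("wrist","tumbler0")]
    print(np.round(T,4),np.round(Lk,4))
    t=[a for a in T if np.linalg.norm(a[:2]-[.6,-.048])<.015]; l=[a for a in Lk if np.linalg.norm(a[:2]-[.64,-.048])<.02]
    if t and l:
        y=(t[0][1]+l[0][1])/2
        if tilt([t[0][0]+.030,y,.033],(.510,-.045),.055):
            letgo(None); move_ptp([.45,.02,.30],tool(0,0,0).tolist()); p,im=view((.52,-.02),0,0,.32,"inv2"); print(read_time_s())
E
```

```text
gap 0.0624 F 54.2
gap 0.0625 [ 0.31  0.96 -0.61  1.08  0.35  1.92  1.32]
touch z 0.029 [ 0.2 -0.3  0.7]
128.2667
[[ 0.5959 -0.0364  0.032 ]
 [ 0.5099  0.103   0.032 ]] [[ 0.6378 -0.0379  0.04  ]
 [ 0.5112  0.0944  0.04  ]]
gap 0.0625 F 54.5
gap 0.0628 [ 0.62  0.84 -0.94  1.52  0.43  1.79  1.15]
touch z 0.057 [0.3 0.1 7.6]
142.2167
```

View pics/inv2.png

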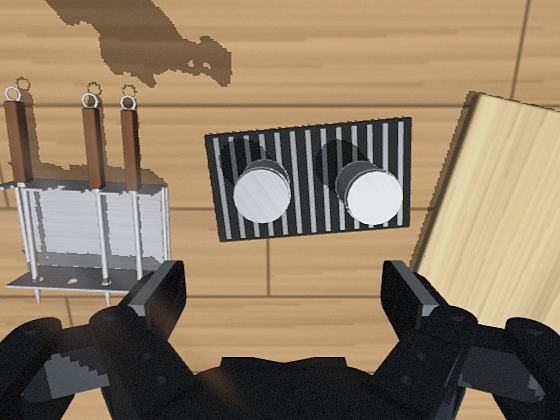

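All checks pass: three rods are through their holes with handles at the near plate, and both tumblers stand bottom-up well inside the mat.

```bash
python3 - <<'E'
from bench import *
pause(.5); print(sign_off(),read_time_s())
E
```

```text
the job is handed in; nothing more can be done
the job is handed in; nothing more can be done
```

The job is handed in at about 143 s of the 210 s allowed: all three skewers are in the rack (slots 0, 2 and 3) and both tumblers stand mouth-down on the mat, as seen in the last wrist-camera picture; the sign-off call returned no verdict.

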